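Park the tall horn antenna in its locating nest and shut the keeper

TASK

A tall slender black horn antenna stands loose on its mouth, alone on the bench in front of the open end of the aluminium locating nest (not the ones along the back wall): push it low on its body, gently, so that it slides upright over the bench into the nest until its foot is against the nest's back wall. Then push the keeper's black post to slide the keeper bar fully across behind the horn. Do not pinch or lift anything, do not tip the horn, and leave the other things on the bench where they are.

Things in the scene. Friction and masses are not known exactly. Their poses are not given: they have to be found in the camera images.
- horn: Tall slender black horn antenna, 0.3 kg, 247 mm high, loose, standing on its mouth. Origin: centre of the underside; z up. Foot 56 mm along its x, 62 along y, 4 thick; above it the plain body, 52 x 56, tapers to 20 x 28 at 145 mm. Starts 150 to 210 mm before its parked place, up to 25 mm aside, its x within 0.2 rad of the nest's x. Slides at 1 to 4 N; pushed above 30 mm it may tip.
- nest: Aluminium U of rails 12 mm high, fixed to the bench; no floor. Origin: on the bench, where the parked horn's origin belongs, with their x axes parallel. x: from the open mouth to the back wall, the way the horn goes in; z up; y toward the keeper's post. Back wall face at x = +28 mm; side faces at y = +-35 from x = -16 to 28; from there lead-ins flare to y = +-56 at x = -60.
- keeper (a joint): Steel slide bar 10 x 10 mm, 14 to 24 mm above the bench, on a track beside the mouth, at x = -38 mm in the nest's frame (track y = 58 to 146; a strap at y = 58 to 76 is 28 high). 0 = open, 0.05 m = fully shut at its stop, the bar across the horn's near face. Moves in the nest's -y with about 1.5 N of friction, stays where left. Starts at 0 to 0.012.
- post_mid (a point): Point on the axis of the keeper's upright black post (12 mm diameter), 38 mm above the bench. Post top 52 mm, its steel collar (16 mm diameter) up to 27 mm above the bench. In the nest's frame: x = -38 mm, y = 135 mm minus the keeper's value. To shut the keeper push it in the nest's -y direction.
- short_horn: Bystander: a short black horn antenna, 40 x 46 mm foot, 102 mm high. Leave it. Origin: centre of its underside.
- adapter: Bystander: white waveguide piece with a square flange at each end, 34 x 34 x 54 mm high. Leave it. (To the right of it, beyond y = -0.48 m and x = 0.39 m, two fixed instruments are stacked 0.24 m high: keep the arm clear of them on the way in from its start.) Origin: centre of its underside.
- sensor: Bystander: white box-shaped power sensor with plugs, 36 x 146 x 36 mm. Leave it. Origin: centre of its underside.
- tee: Bystander: coaxial tee, 40 x 70 x 20 mm. Leave it. Origin: centre of its underside.
- cutters: Bystander: side cutters with red handles lying flat, 54 x 134 x 16 mm. Leave it. Origin: centre of its underside.
- probe: Bystander: thin upright probe rod with a black cap on a round foot, 32 mm foot, 126 mm high. Leave it. Origin: centre of its underside.

How it is judged:
By the outcome, as a careful person would: the job done as asked, in the order asked, and still so for the second after the job is handed in, with the robot touching nothing.
It also fails if it takes over 64 s, if anything falls off the work surface, if the arm or the gripper's body presses on something with over 40 N, if the wrist force passes 120 N, or if a joint passes its speed limit or range.

ROBOT

A 7-joint arm with a two-finger parallel gripper is mounted at the origin on a cart in front of the work surface, level with it; the furniture and walls round the work are solid. World frame = base frame: x ahead of the robot, y to its left, z up, the work surface at z = 0. Lengths are in m, angles in rad, forces in N, time in s.
With the tool pointing down it reaches from about 0.4 to 0.85 m from the base axis. Payload 10.4 kg.
Tool frame: the origin (TCP) lies on the centre line of the jaws, within the pads' length; the fingertips stand r.finger_overhang ahead of it and the grasp point (between the pads) lies 5 mm behind it (r.finger_overhang is the distance from the TCP to the fingertips, in m); z points along the fingers, y is the line along which they close (so a half turn about z gives the same grasp; the last joint's range is limited). The gripper opens to 87 mm and grips with 3 to 60 N. Pads are 19 mm wide; open, the fingers measure 117 mm over their backs; the gripper's body (75 mm by 190 mm) begins 51 mm behind the grasp point.
Start: joints at [1.256, 0.332, -0.065, 1.46, 0.022, 1.35, -0.088], TCP at [0.18, -0.599, 0.204] pointing down, gripper open.
Joint ranges: [-2.6, 2.6], [-0.5, 2.12], [-1.47, 1.34], [0.16, 2.42], [-1.27, 4.41], [0.06, 2.06], [-2.6, 2.6]. Speed limits (rad/s): [2.22, 2.22, 2.79, 2.79, 3.14, 3.14, 3.14].

INTERFACE

Orientations are given as a unit quaternion [x, y, z, w].
In Python, from bench import read_state, viewer, r gives the robot as it stands.
- The arm moves only by the tool carry_out, never from a script. Its argument "moves" is a list of rows, each a list of 6 numbers: the shift along the tool's x, y, z in units of 40 mm (1.0 is 40 mm), then the turn, a rotation vector about the tool's x, y, z in units of 8 degrees (1.0 is 8 degrees). A call has 1 to 20 rows; each row shifts and turns the commanded pose from where the row before left it, along the tool's axes as they then stand; what a row does not reach is not made up. A row lasts 1/8 s, in which the tool goes at most 62.5 mm and 10.7 degrees, less where a joint would pass 70% of its speed; a pose out of reach is approached as far as the arm can. A call is refused whole if a number of a shift passes 1 or a number of a turn 1, either way. A call with a gripper value outside its range is refused whole. "fingers" is the finger opening in mm, from 0 to 87, set as the call begins (left out, the last holds). The fingers move at their own pace and stop on an object; "force" is the grip in N (left out, the last holds). Time passes only in rows, so rows that do not move let the fingers close. It gives the time, the measured TCP pose, the force, the opening and the grip force at its end, in the units of the state.
- read_state(): the state, without advancing time (a new reading comes with each control period).
- viewer.camera(name): name is "scene" or "top" or "wrist"; returns a dict with "pixels" (400x640x3 uint8, red, green, blue), "range_z" (400x640 float32, m along the optical axis (not along the pixel's ray), 0 where there is no reading), "fx", "fy", "cx", "cy" (pixels), "xyz" and "orientation" of the camera in the world. Camera axes: x right, y down, z forward; pixel columns grow to the right and rows downward; lengths in m; the calibration is good to about 2 mm. The wrist camera is an equidistant fisheye: a pixel r from the principal point sees the ray r / f radians off the axis. A picture is of the moment at which its call begins.
- r.close_job(): hands the job in; it is judged then, once.
The state is a dict: "time": time; "joint_positions": joint angles; "joint_vel": joint speeds; "joint_torque": joint torques, N m; "ee_pos": TCP position; "eef_rot": TCP orientation; "ft_force": force on the tool from outside, world axes, zero at the start; "torque": the same for the moment, N m; "width": finger opening in m; "grip_force": force on a finger pad.
Only numpy, scipy, OpenCV 4.12 (cv2) and the standard library are available. Lean on these libraries where they do the work, as an engineer would, in place of code of your own. Each camera call takes 0.05 s, during which the arm holds its last target. There are 200 camera calls.

## Working session

There is one attempt and no reset: what is moved stays moved. The work goes in short steps, Python scripts to look and compute and a tool call to move; the robot and the scene stay as the last step left them, time stands still between calls to the robot, and variables do not carry over. Pictures are saved under pics/ and viewed, at most 14 in all, crops included, and the job is handed in when it is done.

Besides the shell and the picture viewer there is one more tool, called after "Emit:" by a JSON object that holds its "op" and its "data". carry_out: Moves the arm, as the interface text tells. Its arguments: {"type":"object","properties":{"moves":{"type":"array","items":{"type":"array","items":{"type":"number"}}},"fingers":{"type":"number"},"force":{"type":"number"}},"required":["moves"]}

```bash
mkdir -p pics; cat > h.py <<'E'
import numpy as np, cv2
from bench import read_state, viewer, r
from scipy.spatial.transform import Rotation as R
def shot(name, fn=None):
    c=viewer.camera(name)
    if fn: cv2.imwrite('pics/'+fn, c['pixels'][:,:,::-1])
    return c
def cloud(c):
    z=c['range_z']; v,u=np.mgrid[:z.shape[0],:z.shape[1]]
    P=np.stack([(u-c['cx'])/c['fx']*z,(v-c['cy'])/c['fy']*z,z],-1)
    return P@R.from_quat(c['orientation']).as_matrix().T+np.array(c['xyz'])
E
python3 - <<'E'
from h import *
for n in('scene','top'):
    c=shot(n,n+'0.png'); print(n,c['fx'],c['cx'],c['cy'],c['xyz'],c['orientation'])
    np.savez(n+'0.npz',**c)
print(read_state(), r.finger_overhang)
E
```

```text
scene 364.14092263604545 320.3545768991667 199.50246105260283 [ 0.72354173 -0.55699026  0.62731389] [ 0.91276445  0.10050672 -0.0494846  -0.39282404]
top 446.12179816747243 320.5654413969574 201.99509179608506 [0.43174089 0.04007321 1.03682379] [-0.69845171  0.71100547 -0.04891407  0.06514483]
{'time': 0.1, 'joint_positions': array([ 1.25643164,  0.33282207, -0.06466331,  1.46084113,  0.02161533,
        1.34988087, -0.08851085]), 'joint_vel': array([-0.00031701, -0.00182202, -0.00110165, -0.00257539,  0.00032823,
       -0.00112459, -0.00127012]), 'joint_torque': array([ 6.53764218e-04, -6.24545074e+01,  2.42129713e-02, -3.90718746e+01,
       -6.14912342e-02,  3.66231753e-02,  4.31723743e-05]), 'ee_pos': array([ 0.17964439, -0.59825463,  0.20363279]), 'eef_rot': array([ 9.89379527e-01,  1.45353904e-01, -1.31635809e-04, -6.14005495e-04]), 'ft_force': array([-0.48240902, -0.27061835, -0.25555396]), 'torque': array([ 0.01404526, -0.01108817,  0.02614538]), 'grip_force': 0.0, 'width': 0.08724778400913853} 0.014
```

View pics/top0.png

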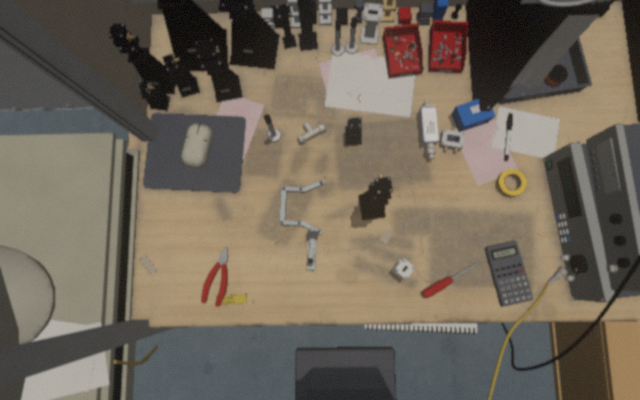

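View pics/scene0.png

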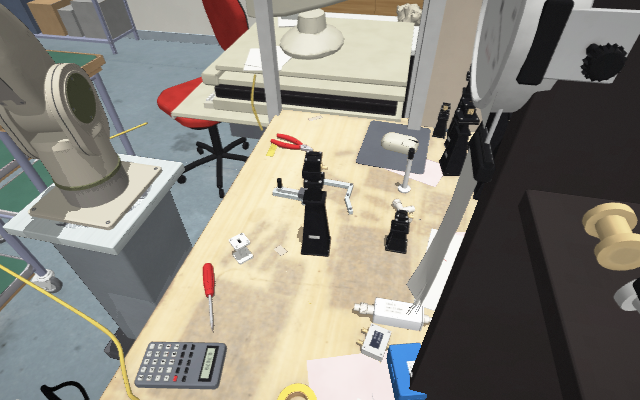

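The top view shows the horn foot near (372,208), the nest U at (280–323, 182–235) with its mouth to the right, and the keeper with its post at about (312,232–268). The adapter is at (402,269). I'll crop and measure.

```bash
python3 - <<'E'
from h import *
c=dict(np.load('top0.npz')); P=cloud(c); im=c['pixels']
cr=im[160:290,260:425]; cv2.imwrite('pics/crop.png',cv2.resize(cr[:,:,::-1],None,fx=4.8,fy=4.5,interpolation=cv2.INTER_CUBIC)[:585,:800])
# bench plane check
for (v,u) in [(170,350),(240,350),(250,450)]: print(P[v,u].round(4))
# height slices
Z=P[...,2]; roi=np.zeros(Z.shape,bool); roi[160:290,260:425]=1
m=roi&(Z>0.006)
n,l,s,ce=cv2.connectedComponentsWithStats(m.astype(np.uint8))
for i in range(1,n):
    if s[i,4]>20:
        q=P[l==i]; print(s[i],q.min(0).round(3),q.max(0).round(3))
s=dict(np.load('scene0.npz')); Q=cloud(s); 
m=(Q[...,2]>.006)&(Q[...,0]>.3)&(Q[...,0]<.65)&(abs(Q[...,1])<.3)
n,l,st,ce=cv2.connectedComponentsWithStats(m.astype(np.uint8))
for i in range(1,n):
    if st[i,4]>20:
        q=Q[l==i]; print('s',st[i],q.min(0).round(3),q.max(0).round(3))
E
```

```text
[ 6.765e-01 -8.600e-03  4.000e-04]
[ 5.102e-01 -4.300e-03 -2.000e-04]
[ 0.4833 -0.2337 -0.002 ]
[359 174  34  45 988] [ 0.432 -0.084  0.006] [0.615 0.04  1.037]
[279 179  46  91 891] [0.432 0.04  0.006] [0.654 0.16  1.037]
[392 258  23  21 277] [ 0.422 -0.139  0.006] [0.465 0.04  1.037]
s [ 271  139   83  116 3077] [ 0.371 -0.087  0.006] [0.65  0.299 0.248]
s [229 233  24  30 381] [ 0.423 -0.143  0.006] [ 0.467 -0.099  0.056]
s [203 263  12  68 429] [ 0.382 -0.295  0.007] [ 0.457 -0.164  0.024]
```

View pics/crop.png

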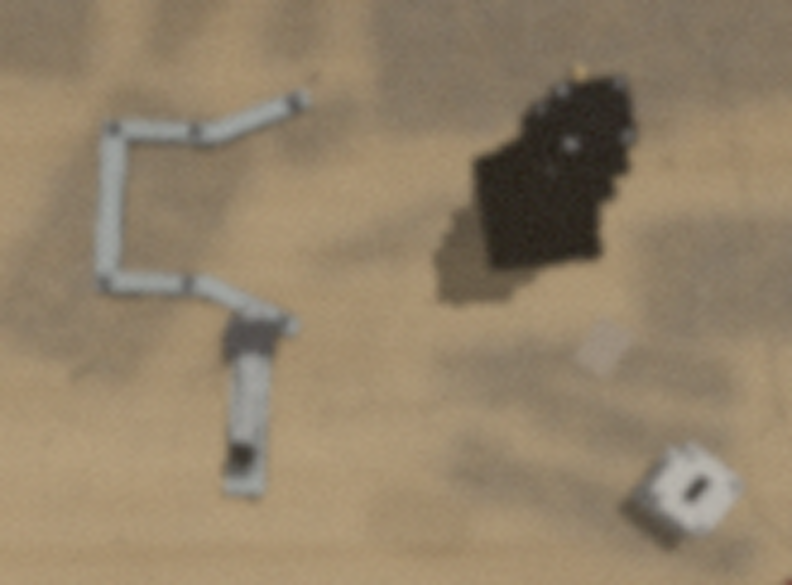

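The crop shows rail corners at crop pixels (112,130) and (105,283), with the bends at (197,130) and (190,284). The post is at (241,455). Horn foot corners are at (475,160), (493,268) and (600,255).

```bash
cat >> h.py <<'E'
def ray(c,u,v,z):
    d=R.from_quat(c['orientation']).as_matrix()@np.array([(u-c['cx'])/c['fx'],(v-c['cy'])/c['fy'],1]); o=np.array(c['xyz'])
    return (o+d*(z-o[2])/d[2])[:2]
E
python3 - <<'E'
from h import *
c=dict(np.load('top0.npz'))
f=lambda x,y,z: ray(c,260+(x+.5)/4.8-.5,160+(y+.5)/4.5-.5,z)
A,B,C,D,E,F=[f(*p,.012) for p in [(112,130),(197,130),(105,283),(190,284),(297,102),(290,326)]]
print('rails',A,B,C,D,E,F, np.linalg.norm(A-C),np.linalg.norm(B-A),np.linalg.norm(E-F))
xh=(A-B)+(C-D); print('yaw sides',np.degrees(np.arctan2(xh[1],xh[0])))
yd=C-A; print('y axis ang+90',np.degrees(np.arctan2(yd[1],yd[0]))+90-0); 
ef=F-E;print('ends',np.degrees(np.arctan2(ef[1],ef[0]))+90, 'sum bd',np.degrees(np.arctan2(*(D-B)[::-1]))+90)
inner_back=[f(124,150,.012),f(119,262,.012)];print('backface',inner_back)
h=[f(*p,.004) for p in [(475,160),(493,268),(600,255)]]
print('horn',h,np.linalg.norm(h[0]-h[1]),np.linalg.norm(h[1]-h[2]),'centre',(h[0]+h[2])/2)
for a,b in((h[1],h[0]),(h[2],h[1])): print(np.degrees(np.arctan2(*(b-a)[::-1])))
print('post top',f(241,455,.052), 'adapter',f(690,490,.054))
E
```

```text
rails [0.63271922 0.15006588] [0.6318644  0.10849886] [0.55261044 0.15363253] [0.55132695 0.11257518] [0.64571397 0.05946078] [0.52881732 0.06471166] 0.08018813892057446 0.04157580386027677 0.11701451880504596
yaw sides 88.51752634887121
y axis ang+90 267.4507267440417
ends 267.4280592935413 sum bd 267.10250857919533
backface [array([0.62200652, 0.14422626]), array([0.5633698 , 0.14683349])]
horn [array([ 0.61469521, -0.02693306]), array([ 0.55783487, -0.03396653]), array([ 0.56362212, -0.08591156])] 0.057293705871573446 0.052266418716703726 centre [ 0.58915867 -0.05642231]
7.051514659025225
96.35717294346814
post top [0.46248087 0.0871114 ] adapter [ 0.44230741 -0.11592979]
```

Emit:
{"op": "carry_out", "data": {"moves": [[0,0,-0.3,0,0,-0.98],[0,0,-0.3,0,0,-0.98],[0,0,-0.3,0,0,-0.98],[0,0,-0.3,0,0,-0.98],[0,0,-0.3,0,0,-0.98],[0,0,-0.3,0,0,-0.98],[0,0,-0.3,0,0,-0.98],[0,0,-0.3,0,0,-0.98],[0,0,-0.3,0,0,-0.98],[0,0,0,0,0,0]], "fingers": 20, "force": 10}}

```text
time: 1.35
ee_pos: [0.1798, -0.5988, 0.3128]
eef_rot: [0.724, 0.69, -0.0, 0.0]
ft_force: [-0.3, -0.4, -0.5]
width: 0.0203
grip_force: 0.0
```

```bash
cat >> h.py <<'E'
N0=np.array([.5915,.118]); NY=np.radians(87.5)
def nest(x,y): return N0+R.from_euler('z',NY).as_matrix()[:2,:2]@np.array([x,y])
def tonest(p): return R.from_euler('z',-NY).as_matrix()[:2,:2]@(np.array(p)[:2]-N0)
def go(target, yaw=None, tilt=None):
    s=read_state(); q=R.from_quat(s['eef_rot']); M=q.as_matrix()
    print('t',s['time'],'pos',s['ee_pos'].round(4),'nest',(tonest(s['ee_pos'])*1e3).round(1),'F',s['ft_force'].round(1),'xyaw',np.degrees(np.arctan2(M[1,0],M[0,0])).round(1),'zax',M[:,2].round(3),'w',s['width'])
    print('J',s['joint_positions'].round(2))
    print('shift units',(M.T@(np.array(target)-s['ee_pos'])/.04).round(2))
    if yaw is not None:
        T=R.from_euler('z',yaw,degrees=True)*R.from_quat([1,0,0,0])*R.from_euler('y',tilt,degrees=True)
        print('turn units',(np.degrees((q.inv()*T).as_rotvec())/8).round(2))
E
python3 -c "
from h import *
go([.42,-.25,.3],87.5,35)"
```

```text
t 1.35 pos [ 0.1798 -0.5988  0.3128] nest [-734.1  380. ] F [-0.3 -0.4 -0.5] xyaw 87.2 zax [ 0.    -0.001 -1.   ] w 0.020251664369612867
J [ 1.37  0.31 -0.22  1.27  0.07  1.57  1.11]
shift units [9.   5.57 0.31]
turn units [ 0.01  4.38 -0.03]
```

Emit:
{"op": "carry_out", "data": {"moves": [[0.8,0.1,0,0,0,0],[0.8,0.1,0,0,0,0],[0.8,0.2,0,0,0,0],[0.8,0.3,0,0,0,0],[0.8,0.5,0,0,0,0],[0.8,0.5,0,0,0,0],[0.7,0.6,0,0,0,0],[0.7,0.6,0,0,0,0],[0.7,0.6,0,0,0,0],[0.7,0.7,0,0,0,0],[0.7,0.7,0,0,0,0],[0.7,0.67,0,0,0,0],[0,0,0,0,0.88,0],[0,0,0,0,0.88,0],[0,0,0,0,0.88,0],[0,0,0,0,0.87,0],[0,0,0,0,0.87,0],[0,0,0,0,0,0]]}}

```text
time: 3.6
ee_pos: [0.4185, -0.251, 0.3098]
eef_rot: [0.692, 0.655, 0.218, -0.21]
ft_force: [0.3, 0.6, 0.3]
width: 0.0201
grip_force: 0.0
```

```bash
python3 -c "
from h import *
go([*nest(-.265,-.004),.15],87.5,35)"
```

```text
t 3.6 pos [ 0.4185 -0.251   0.3098] nest [-376.2  156.8] F [0.3 0.6 0.3] xyaw 86.8 zax [ 0.027  0.576 -0.817] w 0.020113094083224703
J [ 1.16  0.34 -0.5   1.4  -0.34  1.8   0.58]
shift units [0.01 4.01 4.87]
turn units [ 0.01 -0.03 -0.08]
```

Emit:
{"op": "carry_out", "data": {"moves": [[0,0.8,0,0,0,0],[0,0.8,0,0,0,0],[0,0.8,0,0,0,0],[0,0.8,0,0,0,0],[0,0.81,0,0,0,-0.08],[0,0,0.8,0,0,0],[0,0,0.8,0,0,0],[0,0,0.8,0,0,0],[0,0,0.8,0,0,0],[0,0,0.8,0,0,0],[0,0,0.8,0,0,0],[0,0,0.07,0,0,0],[0,0,0,0,0,0]]}}

```text
time: 5.22
ee_pos: [0.5855, -0.1458, 0.1541]
eef_rot: [0.687, 0.662, 0.219, -0.205]
ft_force: [0.1, -0.2, 0.9]
width: 0.0202
grip_force: 0.0
```

```bash
python3 -c "
from h import *
go([*nest(-.265,-.004),.024],87.5,35)
a=shot('scene')['pixels'][:,:,::-1];b=shot('top')['pixels'][:,:,::-1]
cv2.imwrite('pics/s1.png',np.vstack([a[100:400,100:600],b[100:330,150:650][:,:490].copy() if 0 else cv2.resize(b[100:300,140:640],(500,200))]))"
```

```text
t 5.225 pos [ 0.5855 -0.1458  0.1541] nest [-263.8   -5.5] F [ 0.1 -0.2  0.9] xyaw 88.1 zax [ 0.028  0.572 -0.82 ] w 0.020221563943193348
J [ 0.87  0.59 -0.55  1.42 -0.28  1.42  0.41]
shift units [-1.89 -0.06  2.65]
turn units [0.02 0.01 0.06]
```

View pics/s1.png

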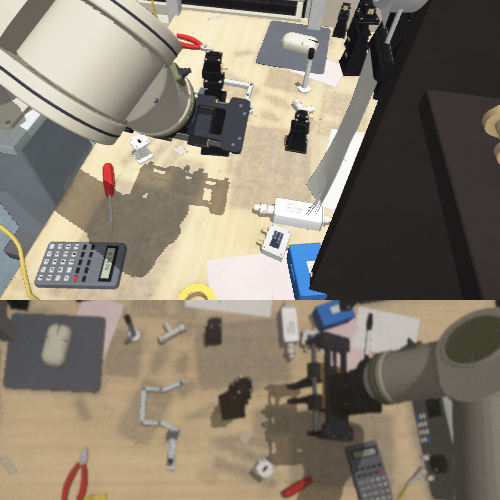

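The composite shows the gripper behind the horn, wide along its closing direction and clear of the adapter. Next I'll check the arm's clearance to the instrument stack before descending.

```bash
python3 -c "
from h import *
for n in('scene','top'):
    c=shot(n);P=cloud(c)[c['range_z']>0]
    q=P[(P[:,0]>.2)&(P[:,1]>-.75)&(P[:,1]<-.2)&(P[:,2]>.1)&(P[:,2]<.8)&(P[:,0]<.8)]
    for y in np.arange(-.75,-.2,.05):
        k=q[(q[:,1]>=y)&(q[:,1]<y+.05)]
        if len(k): print(n,round(y,2),len(k),'x',np.percentile(k[:,0],[1,50,99]).round(2),'z',np.percentile(k[:,2],[1,10,50,99]).round(2))
"
```

```text
scene -0.55 3 x [0.4 0.4 0.4] z [0.24 0.24 0.24 0.24]
scene -0.5 150 x [0.32 0.38 0.42] z [0.13 0.15 0.18 0.22]
scene -0.45 6604 x [0.51 0.58 0.61] z [0.42 0.45 0.47 0.49]
scene -0.4 25756 x [0.45 0.56 0.63] z [0.41 0.47 0.5  0.54]
scene -0.35 18658 x [0.45 0.78 0.8 ] z [0.28 0.36 0.53 0.57]
scene -0.3 2638 x [0.46 0.78 0.78] z [0.24 0.33 0.5  0.56]
scene -0.25 3075 x [0.51 0.65 0.78] z [0.22 0.23 0.26 0.54]
top -0.5 1092 x [0.31 0.51 0.58] z [0.1  0.1  0.12 0.13]
top -0.4 6 x [0.63 0.63 0.63] z [0.49 0.49 0.49 0.49]
top -0.35 6545 x [0.49 0.61 0.8 ] z [0.25 0.33 0.47 0.53]
top -0.3 11219 x [0.35 0.5  0.78] z [0.29 0.38 0.5  0.58]
top -0.25 6354 x [0.31 0.53 0.78] z [0.23 0.26 0.36 0.59]
```

Emit:
{"op": "carry_out", "data": {"moves": [[-0.32,0,0.44,0,0,0.06],[-0.32,0,0.44,0,0,0],[-0.32,0,0.44,0,0,0],[-0.32,0,0.44,0,0,0],[-0.31,0,0.44,0,0,0],[-0.3,0,0.45,0,0,0],[0,0,0,0,0,0],[0,0,0,0,0,0]]}}

```text
time: 6.42
ee_pos: [0.5857, -0.1466, 0.0233]
eef_rot: [0.689, 0.659, 0.218, -0.207]
ft_force: [-0.0, -0.4, -0.2]
width: 0.0201
grip_force: 0.0
```

```bash
python3 -c "
from h import *
go([*nest(-.222,-.004),.023],87.5,35)
c=shot('top','t2.png');np.savez('t2.npz',**c)
im=c['pixels'];cv2.imwrite('pics/t2c.png',cv2.resize(im[160:290,260:425][:,:,::-1],None,fx=4.8,fy=4.5,interpolation=cv2.INTER_CUBIC)[:585,:800])"
```

```text
t 6.425 pos [ 0.5857 -0.1466  0.0233] nest [-264.6   -5.8] F [-0.  -0.4 -0.2] xyaw 87.5 zax [ 0.028  0.573 -0.819] w 0.020095968533777375
J [ 0.86  0.73 -0.52  1.5  -0.24  1.22  0.48]
shift units [ 0.87 -0.05  0.62]
turn units [ 0.02 -0.    0.  ]
```

View pics/t2c.png

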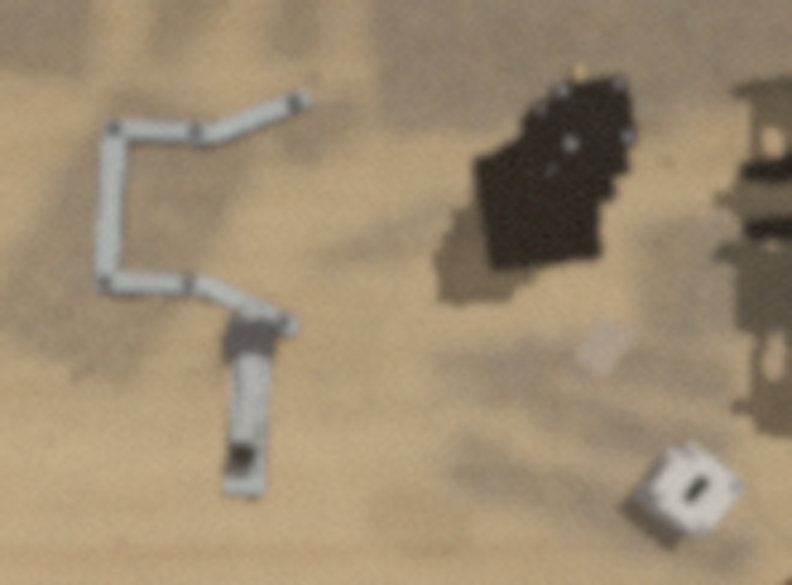

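The crop shows fingertips at (748,168) and (748,228), with the horn still at its start place. I'll check the lateral offset by ray.

```bash
python3 - <<'E'
from h import *
c=dict(np.load('t2.npz'))
f=lambda x,y,z: ray(c,260+(x+.5)/4.8-.5,160+(y+.5)/4.5-.5,z)
print('tips',[ (tonest(f(745,y,.022))*1e3).round(1) for y in(158,180,216,240)])
print('horn',(tonest((f(475,160,.004)+f(600,255,.004))/2)*1e3).round(1))
g=cv2.cvtColor(c['pixels'],cv2.COLOR_RGB2GRAY)
print(g[185:220,417:424])
E
```

```text
tips [array([-271.8,  -30.3]), array([-271.8,  -18.9]), array([-271.6,   -0.3]), array([-271.6,   12. ])]
horn [-174.4   -5.3]
[[101  94  93  96  93  93  91]
 [ 96  95  96  96  97  95  95]
 [ 97 100 102 103 103  98  94]
 [101 106 121 127 122 110 101]
 [103 113 135 146 144 126 111]
 [103 117 143 151 153 139 118]
 [103 116 139 153 156 145 117]
 [104 110 139 151 152 141 116]
 [ 99 107 125 139 143 131 103]
 [ 92  93 102 113 116 110  80]
 [ 75  72  76  81  76  70  52]
 [ 57  51  55  50  50  44  43]
 [ 46  40  39  40  46  43  36]
 [ 44  35  41  42  34  39  41]
 [ 55  51  49  49  48  44  45]
 [ 75  67  68  62  60  65  67]
 [ 91  89  82  78  82  79  83]
 [ 99  95  93  91  91  95  93]
 [ 98  97  97  95  97  96  98]
 [ 97  96  97  96  96  93  98]
 [ 95  96  94  93  95  96  92]
 [ 91  92  88  90  91  91  90]
 [ 86  84  81  75  78  77  81]
 [ 72  68  65  63  60  58  60]
 [ 55  50  42  48  44  47  42]
 [ 36  42  39  37  41  43  39]
 [ 45  44  39  44  39  39  38]
 [ 48  46  58  58  56  52  46]
 [ 68  69  75  86  86  73  67]
 [ 76  83  95 107 101  91  80]
 [ 80  87  94 106 104  93  88]
 [ 80  83  82  90  87  89  82]
 [ 87  86  82  87  84  86  82]
 [ 84  84  83  85  83  82  85]
 [ 82  85  87  85  84  81  80]]
```

Emit:
{"op": "carry_out", "data": {"moves": [[0.12,-0.03,0.09,0,0,0],[0.12,-0.03,0.09,0,0,0],[0.12,-0.03,0.09,0,0,0],[0.12,-0.02,0.08,0,0,0],[0.06,0,0.042,0,0,0],[0.06,0,0.042,0,0,0],[0.06,0,0.042,0,0,0],[0.06,0,0.042,0,0,0],[0.06,0,0.042,0,0,0],[0.06,0,0.042,0,0,0],[0.06,0,0.042,0,0,0],[0.06,0,0.042,0,0,0],[0.06,0,0.042,0,0,0],[0.06,0,0.042,0,0,0],[0.06,0,0.042,0,0,0],[0.06,0,0.042,0,0,0],[0.06,0,0.042,0,0,0],[0.06,0,0.042,0,0,0],[0.06,0,0.042,0,0,0],[0.06,0,0.042,0,0,0]], "fingers": 30}}

```text
time: 8.98
ee_pos: [0.5839, -0.0758, 0.0221]
eef_rot: [0.689, 0.659, 0.218, -0.207]
ft_force: [-0.9, -0.7, -0.0]
width: 0.03
grip_force: 0.6
```

```bash
cat >> h.py <<'E'
def hornfoot(c,zz=.004):
    # left (far) face and lower side: dark component fit
    g=c['pixels'].max(2); m=np.zeros(g.shape,np.uint8); m[170:245,288:400]=(g[170:245,288:400]<62)
    return m
E
python3 -c "
from h import *
go([*nest(-.04,.0035),.023],87.5,35)
c=shot('top');im=c['pixels'];cv2.imwrite('pics/t3c.png',cv2.resize(im[160:290,260:425][:,:,::-1],None,fx=4.8,fy=4.5,interpolation=cv2.INTER_CUBIC)[:585,:800])"
```

```text
t 8.975 pos [ 0.5839 -0.0758  0.0221] nest [-193.9   -0.8] F [-0.9 -0.7 -0. ] xyaw 87.5 zax [ 0.027  0.573 -0.819] w 0.029995181323337713
J [ 0.81  0.68 -0.56  1.61 -0.27  1.13  0.42]
shift units [ 3.16 -0.11  2.19]
turn units [ 0.01 -0.   -0.  ]
```

View pics/t3c.png

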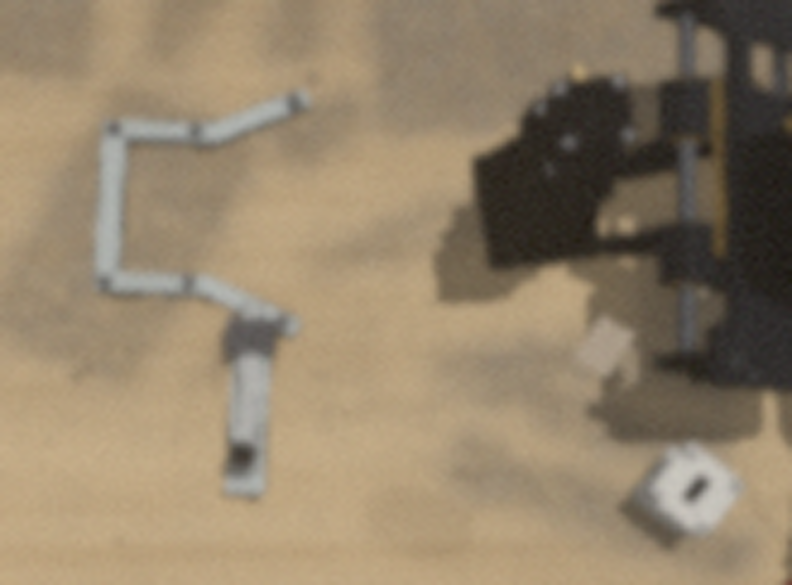

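The crop shows the horn unmoved, with the lower finger just reaching its near face at (600,243). Both fingers are within the face.

Emit:
{"op": "carry_out", "data": {"moves": [[0.06,0,0.04,0,0,0],[0.06,0,0.04,0,0,0],[0.06,0,0.04,0,0,0],[0.06,0,0.04,0,0,0],[0.06,0,0.04,0,0,0],[0.06,0,0.04,0,0,0],[0.06,0,0.04,0,0,0],[0.06,0,0.04,0,0,0],[0.06,0,0.04,0,0,0],[0.06,0,0.04,0,0,0],[0.06,0,0.04,0,0,0],[0.06,0,0.04,0,0,0]]}}

```text
time: 10.52
ee_pos: [0.5856, -0.041, 0.0231]
eef_rot: [0.689, 0.659, 0.218, -0.207]
ft_force: [0.1, -0.5, -1.1]
width: 0.03
grip_force: 0.6
```

```bash
python3 -c "
from h import *
go([*nest(-.034,.0035),.023],87.5,35)
a=shot('scene')['pixels'][60:270,180:430,::-1];im=shot('top')['pixels'][160:290,260:425,::-1]
cv2.imwrite('pics/t4c.png',np.hstack([cv2.resize(im,(495,390),interpolation=cv2.INTER_CUBIC),cv2.resize(a,(300,390))]))"
```

```text
t 10.525 pos [ 0.5856 -0.041   0.0231] nest [-159.1   -1.1] F [ 0.1 -0.5 -1.1] xyaw 87.5 zax [ 0.027  0.573 -0.819] w 0.029972829515173056
J [ 0.78  0.66 -0.58  1.64 -0.29  1.09  0.39]
shift units [ 2.56 -0.12  1.8 ]
turn units [ 0.02 -0.   -0.  ]
```

View pics/t4c.png

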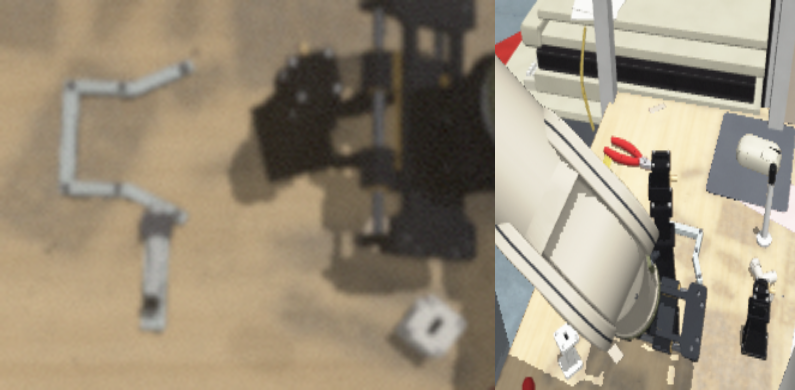

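The horn slid about 33 mm upright, but its yaw grew to about 15°: far-face corners are at (250,108) and (270,183). I'll look from the wrist to see which finger is touching.

```bash
python3 -c "
from h import *
c=shot('wrist');cv2.imwrite('pics/w.png',cv2.resize(c['pixels'][:,:,::-1],(800,500)));print(c['fx'],c['xyz'])
c=shot('top');np.savez('t4.npz',**c)
f=lambda x,y,z: ray(c,260+(x+.5)/3-.5,160+(y+.5)/3-.5,z)
h=[tonest(f(*p,.004))*1e3 for p in [(250,108),(270,183),(325,165)]]
print(h,(h[0]+h[2])/2)
g=c['pixels'].max(2); m=((g<60)*255).astype(np.uint8)[185:235,335:385]
for row in c['pixels'].max(2)[192:224,338:384]: print(' '.join('%3d'%v for v in row[::1]))
"
```

```text
309.70691628693146 [ 0.58246865 -0.08564608  0.21202052]
[array([-107.32311771,  -27.44687488]), array([-123.98001391,   31.2459519 ]), array([-166.37342249,   16.12287085])] [-136.8482701    -5.66200202]
178 179 174 173 177 177 175 177 173 165 147 121  95  69  46  43  45  41  48  46  51  72  98  94  75  52  47  46  46  43  48  43  43  42  49  59  82  98  93  68  49  46  42  46  42  45
180 178 176 177 176 177 177 172 162 143 116  89  61  48  44  46  41  46  43  49  46  59  79  77  65  44  43  45  44  43  41  41  48  46  45  49  58  65  60  48  44  41  44  41  41  43
182 183 179 178 177 169 166 148 130 110  80  58  49  48  46  46  43  46  48  46  44  46  53  54  49  43  42  44  42  41  37  45  41  45  40  45  48  43  45  42  40  40  37  41  40  47
184 181 182 179 174 155 134 111  95  73  53  48  44  48  50  49  46  40  49  45  44  45  45  44  39  46  46  42  45  47  40  43  44  46  41  43  43  42  44  38  43  44  42  40  43  47
184 184 180 183 169 137 104  75  60  51  48  47  45  42  44  42  42  40  49  49  49  48  52  43  46  43  44  42  46  42  40  45  47  42  43  45  43  40  42  39
[... 4292 characters left out ...]
 118 110  89  79  78  87  90  95  99 106 126 154 169 177 180 172 149 127 122 118 114 114 115 115 113 113 115 114 117 117 117 112  98  76  52  47  46
118 115 114 114 114 114 114 114 117 116 115 103  97  98 102 107 114 122 129 147 168 180 180 187 178 163 154 139 128 118 117 116 113 114 112 112 113 116 116 116 111 103  79  58  56  60
127 118 118 118 112 114 118 115 118 116 117 112 109 107 119 126 137 148 158 166 177 181 185 183 181 183 172 164 151 135 123 114 118 116 114 117 116 115 115 115 114 109  90  76  74  77
131 119 118 118 118 115 115 115 115 115 120 115 111 116 125 145 159 171 175 177 179 183 184 185 185 184 183 178 171 152 130 119 114 117 113 115 117 117 115 115 115 112 103  97  98  99
```

View pics/w.png

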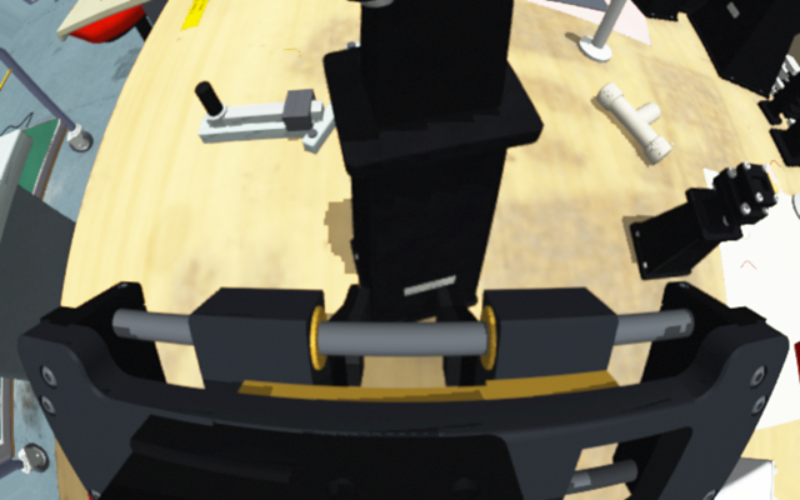

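The wrist view shows the horn base spanning columns 360–480. It sits right of the finger gap centre (405), so the left finger only brushes past the near corner. I'll back off, shift to nest −y and narrow the fingers.

Emit:
{"op": "carry_out", "data": {"moves": [[-0.16,0,-0.11,0,0,0],[-0.16,0,-0.11,0,0,0],[-0.16,0,-0.11,0,0,0],[0,0.08,0,0,0,0],[0,0.08,0,0,0,0],[0,0.07,0,0,0,0],[0.16,0,0.11,0,0,0],[0.08,0,0.06,0,0,0],[0.06,0,0.04,0,0,0],[0.06,0,0.04,0,0,0],[0.06,0,0.04,0,0,0],[0.06,0,0.04,0,0,0],[0.06,0,0.04,0,0,0],[0.06,0,0.04,0,0,0],[0.06,0,0.04,0,0,0],[0.06,0,0.04,0,0,0]], "fingers": 20}}

```text
time: 12.72
ee_pos: [0.5953, -0.0299, 0.0234]
eef_rot: [0.689, 0.659, 0.218, -0.207]
ft_force: [-0.4, -1.0, 0.1]
width: 0.02
grip_force: 0.4
```

```bash
cat >> h.py <<'E'
def farface(c):
    "foot far (left) edge & lower edge by threshold crossings in the top view -> nest mm"
    g=cv2.GaussianBlur(c['pixels'].max(2),(3,3),0).astype(float); 
    L=[]
    for v in range(192,226):
        row=g[v,286:375]; k=np.where((row[:-1]>=68)&(row[1:]<68))[0]
        k=[i for i in k if (row[i+1:i+12]<66).all()]
        if k: i=k[0]; L.append((286+i+(row[i]-68)/(row[i]-row[i+1]),v))
    L=np.array(L); P=np.array([tonest(ray(c,u,v,.004))*1e3 for u,v in L]); return P
def edge():
    c=shot('top'); P=farface(c); print(P[::2].round(0).astype(int).tolist()); return c
E
python3 -c "
from h import *
go([*nest(-.034,0),.023],87.5,35)
c=dict(np.load('t2.npz')); print(farface(c)[::2].round(0).astype(int).tolist())
c=edge()
"
```

```text
t 12.725 pos [ 0.5953 -0.0299  0.0234] nest [-147.6  -10.3] F [-0.4 -1.   0.1] xyaw 87.5 zax [ 0.027  0.573 -0.819] w 0.02002924950668472
J [ 0.76  0.67 -0.58  1.63 -0.29  1.08  0.37]
shift units [ 2.32 -0.26  1.64]
turn units [ 0.02 -0.   -0.  ]
[[-163, -37], [-151, -30], [-146, -25], [-147, -20], [-147, -16], [-147, -11], [-148, -4], [-148, 1], [-149, 6], [-150, 10], [-151, 15], [-152, 20]]
[[-103, -36], [-99, -29], [-99, -24], [-99, -19], [-99, -15], [-100, -10], [-100, -5], [-100, 0], [-100, 4], [-100, 9], [-101, 14], [-102, 18]]
```

```bash
python3 -c "
from h import *
c=dict(np.load('t2.npz'));P=cloud(c)[160:290,400:460];g=c['pixels'].max(2)[160:290,400:460]
for v in (37,38,39,48,49,50):
    print(v+160,[(int(1e3*tonest(P[v,u])[0]),int(1e3*tonest(P[v,u])[1]),int(1e3*P[v,u,2]),int(g[v,u])) for u in range(4,44,4)])
c=shot('top');P=cloud(c);
s=[P[v,u] for v in range(192,225) for u in range(320,400)]
s=np.array(s); n=(s[:,:2]-N0)@R.from_euler('z',NY).as_matrix()[:2,:2]*1e3
for z0 in (5,15,30,60,100,140,180,220):
    k=(s[:,2]>z0/1e3)&(s[:,2]<z0/1e3+.015)
    if k.sum(): print(z0,k.sum(),n[k].min(0).round(),n[k].max(0).round())
"
```

```text
197 [(-250, -28, 0, 173), (-259, -28, 0, 170), (-269, -29, -2, 164), (-269, -20, 48, 52), (-277, -19, 55, 45), (-283, -17, 67, 40), (-290, -16, 74, 39), (-298, -15, 78, 43), (-296, -7, 125, 70), (-335, -30, -3, 95)]
198 [(-250, -25, 0, 176), (-259, -26, 0, 175), (-268, -25, 2, 161), (-269, -17, 50, 47), (-276, -16, 58, 46), (-284, -16, 61, 42), (-292, -15, 64, 52), (-301, -15, 65, 62), (-296, -5, 125, 71), (-334, -28, -1, 103)]
199 [(-250, -23, 0, 179), (-259, -23, 3, 176), (-268, -23, 3, 159), (-270, -16, 44, 62), (-278, -15, 49, 54), (-287, -15, 49, 58), (-306, -24, 0, 71), (-315, -24, 0, 84), (-295, -3, 126, 77), (-334, -25, 1, 101)]
208 [(-250, -2, 0, 155), (-260, -2, -1, 157), (-269, -2, 0, 143), (-269, 4, 47, 81), (-276, 5, 56, 68), (-282, 7, 69, 62), (-289, 8, 77, 46), (-287, 15, 124, 45), (-293, 16, 133, 44), (-301, 16, 133, 47)]
209 [(-250, 0, -1, 151), (-260, 0, -1, 151), (-269, 0, 0, 146), (-269, 6, 46, 66), (-276, 8, 59, 52), (-282, 10, 73, 41), (-288, 11, 81, 40), (-287, 17, 125, 45), (-294, 18, 133, 40), (-301, 18, 134, 48)]
210 [(-250, 2, 0, 151), (-259, 2, 0, 148), (-269, 2, 0, 143), (-268, 9, 52, 51), (-276, 10, 59, 42), (-282, 12, 71, 43), (-289, 12, 77, 40), (-288, 19, 122, 45), (-293, 20, 133, 45), (-302, 20, 130, 48)]
5 76 [-178.  -35.] [-65.  24.]
15 52 [-151.  -32.] [-100.   18.]
30 63 [-172.  -29.] [-102.   18.]
60 97 [-193.  -27.] [-104.   15.]
100 30 [-198.    6.] [-112.   32.]
140 329 [-216.  -13.] [-108.   53.]
180 15 [-143.   -1.] [-109.    9.]
220 7 [-136.    3.] [-116.    9.]
```

Emit:
{"op": "carry_out", "data": {"moves": [[-0.16,0,-0.11,0,0,0],[-0.16,0,-0.11,0,0,0],[-0.16,0,-0.11,0,0,0],[-0.06,0,0.08,0,0,0],[-0.06,0,0.08,0,0,0],[0,0,0,0,0,0]]}}

```text
time: 13.58
ee_pos: [0.594, -0.0531, 0.0147]
eef_rot: [0.689, 0.659, 0.218, -0.208]
ft_force: [0.2, -0.2, -0.1]
width: 0.0197
grip_force: 0.0
```

```bash
python3 -c "
from h import *
go([*nest(-.17,-.010),.01],87.5,35)
s=read_state()['ee_pos']; M=R.from_quat(read_state()['eef_rot']).as_matrix()
for n in('top','scene'):
    c=shot(n);P=cloud(c)[c['range_z']>0]
    T=(P-s)@M*1e3  # tool coords mm
    k=(abs(T[:,1])<35)&(abs(T[:,1])>8)&(abs(T[:,0])<25)&(T[:,2]>-60)&(T[:,2]<20)&(P[:,2]>.006)
    T=T[k]
    for a in range(-60,20,8):
        q=T[(T[:,2]>=a)&(T[:,2]<a+8)]
        if len(q): print(n,a,len(q),q.min(0).round(),q.max(0).round())
"
```

```text
t 13.575 pos [ 0.594  -0.0531  0.0147] nest [-170.9   -9.9] F [ 0.2 -0.2 -0.1] xyaw 87.5 zax [ 0.026  0.574 -0.818] w 0.019704937737530043
J [ 0.78  0.69 -0.56  1.61 -0.27  1.1   0.4 ]
shift units [-0.05  0.    0.11]
turn units [ 0.01 -0.01 -0.  ]
top -60 33 [  2. -21. -60.] [ 14.  23. -53.]
top -52 26 [-10. -20. -52.] [ 12.  22. -44.]
top -44 27 [ -4. -18. -44.] [ 13.  19. -36.]
top -36 25 [-10. -18. -36.] [ 14.  20. -28.]
top -28 24 [-11. -18. -28.] [ 13.  19. -20.]
top -20 12 [ -6. -18. -20.] [ 11.  18. -17.]
top -4 1 [ 24. -23.   1.] [ 24. -23.   1.]
top 4 2 [ 19. -25.   7.] [ 19. -24.  10.]
top 12 5 [  9. -26.  12.] [ 21. -13.  19.]
scene 4 4 [20. 28.  7.] [25. 31. 11.]
scene 12 7 [10. 28. 14.] [19. 32. 20.]
```

```bash
python3 -c "
from h import *
s=read_state()['ee_pos']; M=R.from_quat(read_state()['eef_rot']).as_matrix()
for n in('top','scene','wrist'):
    c=shot(n)
    if n=='wrist':
        z=c['range_z'];v,u=np.mgrid[:400,:640];dx=(u-c['cx'])/c['fx'];dy=(v-c['cy'])/c['fy'];rr=np.hypot(dx,dy)+1e-9;t=np.tan(rr)/rr
        P=(np.stack([dx*t*z,dy*t*z,z],-1)@R.from_quat(c['orientation']).as_matrix().T+c['xyz'])[(z>0)&(rr<1.4)]
    else: P=cloud(c)[c['range_z']>0]
    T=(P-s)@M*1e3
    for lo,hi in((0,30),(30,100)):
      for a in range(-110,20,10):
        q=T[(T[:,2]>=a)&(T[:,2]<a+10)&(abs(T[:,1])>=lo)&(abs(T[:,1])<hi)&(abs(T[:,0])<45)&(P[:,2]>.008)]
        if len(q)>3: print(n,lo,a,len(q),np.percentile(q[:,0],[1,50,99]).round())
"
```

```text
top 0 -110 99 [20. 36. 40.]
top 0 -100 43 [10. 37. 40.]
top 0 -90 4 [2. 5. 6.]
top 0 -80 8 [-6.  5. 12.]
top 0 -70 29 [-9. 10. 12.]
top 0 -60 39 [ 1. 10. 13.]
top 0 -50 32 [-8. 10. 13.]
top 0 -40 33 [-5. 10. 14.]
top 0 -30 34 [-11.  10.  14.]
top 0 -20 13 [-5. 12. 44.]
top 0 -10 7 [31. 37. 44.]
top 0 0 11 [19. 32. 43.]
top 0 10 14 [12. 27. 42.]
top 30 -110 248 [-29.  32.  40.]
top 30 -100 81 [ 6. 36. 40.]
top 30 -90 7 [28. 35. 38.]
scene 0 -110 26 [-36. -30. -12.]
scene 0 10 6 [16. 24. 32.]
scene 30 -110 98 [-37. -26.  37.]
scene 30 -100 15 [-38.   4.  33.]
scene 30 10 4 [16. 19. 26.]
wrist 0 -110 5239 [19. 32. 38.]
wrist 0 -100 1201 [ 9. 37. 38.]
wrist 0 -90 224 [ 0.  9. 14.]
wrist 0 -80 176 [-7.  1.  9.]
wrist 0 -70 609 [-11.  -4.   3.]
wrist 0 -60 262 [-5. 10. 11.]
wrist 0 -50 413 [ 4.  9. 11.]
wrist 0 -40 328 [-1.  9. 11.]
wrist 0 -30 602 [-5. 42. 45.]
wrist 0 -20 922 [ 2. 39. 45.]
wrist 0 -10 917 [25. 31. 38.]
wrist 0 0 791 [16. 23. 30.]
wrist 0 10 513 [11. 16. 21.]
wrist 30 -110 8602 [-31.  29.  38.]
wrist 30 -100 2899 [-32.  30.  38.]
wrist 30 -90 188 [-36.  13.  36.]
```

Emit:
{"op": "carry_out", "data": {"moves": [[-0.06,0,0.08,0,0,0],[-0.06,0,0.08,0,0,0],[-0.05,0,0.07,0,0,0],[0,0,0,0,0,0]]}}

```text
time: 14.32
ee_pos: [0.5941, -0.0539, 0.0033]
eef_rot: [0.689, 0.659, 0.218, -0.208]
ft_force: [-0.1, -0.6, 0.5]
width: 0.0203
grip_force: 0.0
```

```bash
python3 -c "
from h import *
go([*nest(-.15,-.006),-.001],87.5,35)
"
```

```text
t 14.325 pos [ 0.5941 -0.0539  0.0033] nest [-171.6  -10. ] F [-0.1 -0.6  0.5] xyaw 87.5 zax [ 0.027  0.574 -0.819] w 0.020258657107471698
J [ 0.77  0.71 -0.56  1.61 -0.27  1.08  0.4 ]
shift units [ 0.38 -0.1   0.4 ]
turn units [ 0.01 -0.01 -0.  ]
```

Emit:
{"op": "carry_out", "data": {"moves": [[-0.06,-0.08,0.08,0,0,0],[0.08,-0.07,0.056,0,0,0],[0.08,0,0.056,0,0,0],[0.08,0,0.056,0,0,0],[0.06,0,0.042,0,0,0],[0.06,0,0.042,0,0,0],[0.06,0,0.042,0,0,0],[0.06,0,0.042,0,0,0],[0.06,0,0.042,0,0,0],[0.06,0,0.042,0,0,0],[0.06,0,0.042,0,0,0],[0.06,0,0.042,0,0,0],[0.06,0,0.042,0,0,0],[0.06,0,0.042,0,0,0],[0.06,0,0.042,0,0,0],[0.06,0,0.042,0,0,0],[0.06,0,0.042,0,0,0],[0.06,0,0.042,0,0,0],[0.06,0,0.042,0,0,0]], "fingers": 24}}

```text
time: 16.7
ee_pos: [0.5908, 0.002, -0.0002]
eef_rot: [0.689, 0.659, 0.218, -0.207]
ft_force: [0.4, -1.0, -0.6]
width: 0.0242
grip_force: 0.5
```

```bash
python3 -c "
from h import *
go([*nest(-.0235,0),-.001],87.5,35)
c=edge()
im=c['pixels'][160:290,260:425,::-1];w=shot('wrist')['pixels'][:,:,::-1]
cv2.imwrite('pics/t5c.png',np.vstack([cv2.resize(im,(412,325),interpolation=cv2.INTER_CUBIC),cv2.resize(w,(412,258))]))"
```

```text
t 16.7 pos [ 5.908e-01  2.000e-03 -2.000e-04] nest [-115.9   -4.4] F [ 0.4 -1.  -0.6] xyaw 87.5 zax [ 0.027  0.573 -0.819] w 0.02419517699618852
J [ 0.73  0.68 -0.59  1.68 -0.29  1.01  0.35]
shift units [ 1.88 -0.11  1.34]
turn units [ 0.02 -0.   -0.  ]
[[-68, -35], [-69, -31], [-69, -26], [-69, -21], [-68, -16], [-174, -14], [-67, -7], [-67, -2], [-67, 3], [-67, 8], [-67, 12], [-69, 17], [-144, 20], [-145, 24], [-170, 31], [-175, 38]]
```

View pics/t5c.png

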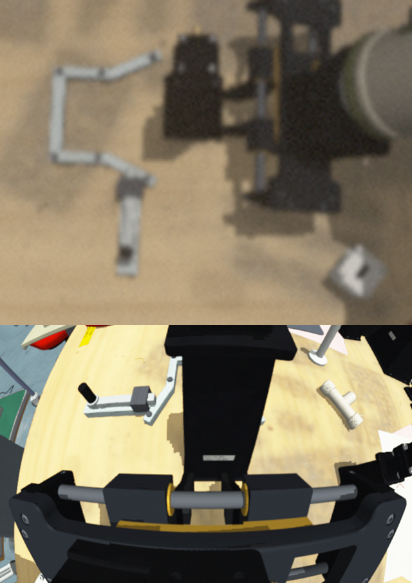

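The horn is now square and flush, at about x −68 (far face) and about 7 mm toward nest −y (crop: foot 75–138, rail mid 115). I'll push diagonally to centre it.

Emit:
{"op": "carry_out", "data": {"moves": [[0.06,-0.011,0.042,0,0,0],[0.06,-0.011,0.042,0,0,0],[0.06,-0.011,0.042,0,0,0],[0.06,-0.011,0.042,0,0,0],[0.06,-0.011,0.042,0,0,0],[0.06,-0.011,0.042,0,0,0],[0.06,-0.011,0.042,0,0,0],[0.06,-0.011,0.042,0,0,0],[0.06,-0.011,0.042,0,0,0],[0.06,-0.011,0.042,0,0,0],[0.06,-0.011,0.042,0,0,0],[0.06,-0.011,0.042,0,0,0],[0.06,-0.011,0.042,0,0,0],[0.06,-0.011,0.042,0,0,0],[0.06,-0.011,0.042,0,0,0],[0.06,-0.011,0.042,0,0,0]]}}

```text
time: 18.8
ee_pos: [0.5859, 0.0492, -0.0002]
eef_rot: [0.689, 0.659, 0.218, -0.207]
ft_force: [1.1, -1.0, 0.2]
width: 0.0241
grip_force: 0.6
```

```bash
python3 -c "
from h import *
go([*nest(-.0235,.003),-.001],87.5,35)
c=edge()
im=c['pixels'][160:290,260:425,::-1]
cv2.imwrite('pics/t6c.png',cv2.resize(im[:90,:110],(660,540),interpolation=cv2.INTER_CUBIC))"
```

```text
t 18.8 pos [ 5.859e-01  4.920e-02 -2.000e-04] nest [-69.    2.6] F [ 1.1 -1.   0.2] xyaw 87.5 zax [ 0.027  0.573 -0.819] w 0.024139514068022325
J [ 0.68  0.65 -0.61  1.73 -0.31  0.95  0.31]
shift units [ 0.92 -0.01  0.67]
turn units [ 0.02 -0.   -0.  ]
[[-19, -34], [-18, -29], [-19, -25], [-20, -20], [-21, -15], [-21, -10], [-20, -6], [-20, -1], [-20, 4], [-20, 9], [-20, 13], [-20, 18], [-21, 23], [-93, 28], [-94, 33], [-122, 41]]
```

View pics/t6c.png

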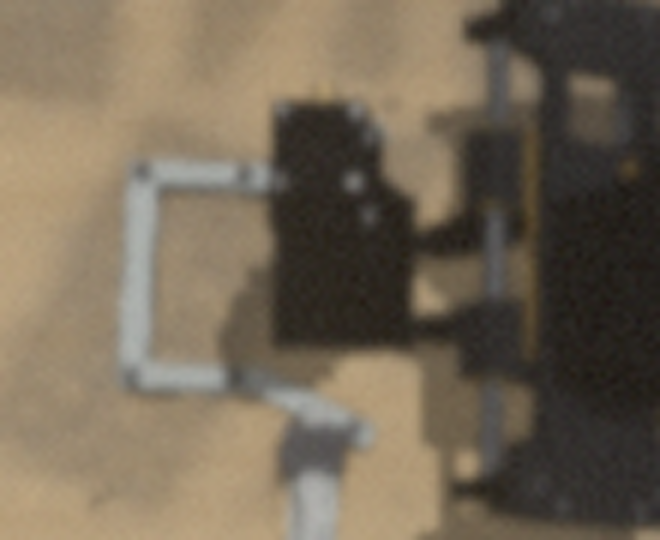

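The foot's lower edge is at row 345, with the rail's inner edge near 363: it's about 2 mm off centre, square and entering the nest. About 46 mm remains.

Emit:
{"op": "carry_out", "data": {"moves": [[0.06,-0.004,0.042,0,0,0],[0.06,-0.004,0.042,0,0,0],[0.06,-0.004,0.042,0,0,0],[0.06,-0.004,0.042,0,0,0],[0.06,-0.004,0.042,0,0,0],[0.06,-0.004,0.042,0,0,0],[0.06,-0.004,0.042,0,0,0],[0.06,-0.004,0.042,0,0,0],[0.06,-0.004,0.042,0,0,0],[0.06,0,0.042,0,0,0],[0.06,0,0.042,0,0,0],[0.06,0,0.042,0,0,0],[0.06,0,0.042,0,0,0]]}}

```text
time: 20.48
ee_pos: [0.5862, 0.0873, -0.0002]
eef_rot: [0.689, 0.659, 0.218, -0.207]
ft_force: [-0.6, -1.0, -0.9]
width: 0.0239
grip_force: 0.6
```

```bash
python3 -c "
from h import *
go([*nest(-.0235,.003),-.001],87.5,35)
c=edge()"
```

```text
t 20.475 pos [ 5.862e-01  8.730e-02 -2.000e-04] nest [-30.9   4. ] F [-0.6 -1.  -0.9] xyaw 87.5 zax [ 0.027  0.573 -0.819] w 0.023917820969184468
J [ 0.64  0.64 -0.63  1.76 -0.32  0.9   0.27]
shift units [0.14 0.02 0.12]
turn units [ 0.02 -0.   -0.  ]
[[-79, -36], [-78, -28], [25, -19], [22, -14], [21, -9], [20, -5], [18, 0], [18, 5], [18, 10], [18, 14], [18, 19], [18, 24], [-51, 29], [-52, 34], [-72, 38], [-79, 43]]
```

Emit:
{"op": "carry_out", "data": {"moves": [[0.02,0,0.014,0,0,0],[0.02,0,0.014,0,0,0],[0.02,0,0.014,0,0,0],[0.02,0,0.014,0,0,0],[0.02,0,0.014,0,0,0],[0.02,0,0.014,0,0,0]]}}

```text
time: 21.28
ee_pos: [0.5864, 0.093, -0.0002]
eef_rot: [0.689, 0.659, 0.218, -0.207]
ft_force: [-0.7, -0.5, 0.4]
width: 0.0241
grip_force: 0.6
```

Emit:
{"op": "carry_out", "data": {"moves": [[0.02,0,0.014,0,0,0],[0,0,0,0,0,0]]}}

```text
time: 21.52
ee_pos: [0.5865, 0.0941, -0.0002]
eef_rot: [0.689, 0.659, 0.218, -0.207]
ft_force: [-0.9, -0.6, 0.9]
width: 0.0243
grip_force: 0.4
```

```bash
python3 -c "
from h import *
go([*nest(-.0235,.003),-.001],87.5,35)
c=edge()"
```

```text
t 21.525 pos [ 5.865e-01  9.410e-02 -2.000e-04] nest [-24.1   4. ] F [-0.9 -0.6  0.9] xyaw 87.5 zax [ 0.027  0.574 -0.819] w 0.024307002268730536
J [ 0.63  0.64 -0.63  1.76 -0.32  0.9   0.26]
shift units [0.   0.02 0.03]
turn units [ 0.02 -0.01 -0.  ]
[[8, -34], [-72, -31], [-2, -24], [-70, -19], [-72, -7], [-72, -2], [-72, 3], [-71, 7], [-39, 15], [-42, 25], [-45, 34], [-70, 40]]
```

Continue 1 mm at a time until the force rises.

Emit:
{"op": "carry_out", "data": {"moves": [[0.02,0,0.014,0,0,0],[0,0,0,0,0,0]]}}

```text
time: 21.82
ee_pos: [0.5865, 0.0949, -0.0002]
eef_rot: [0.689, 0.659, 0.218, -0.207]
ft_force: [-0.2, -2.0, 0.1]
width: 0.0238
grip_force: 0.5
```

Emit:
{"op": "carry_out", "data": {"moves": [[0.02,0,0.014,0,0,0],[0,0,0,0,0,0]]}}

```text
time: 22.08
ee_pos: [0.5865, 0.0955, -0.0003]
eef_rot: [0.689, 0.659, 0.218, -0.207]
ft_force: [-0.9, -3.8, 0.4]
width: 0.0239
grip_force: 1.6
```

```bash
python3 -c "
from h import *
go([*nest(-.0235,.003),-.001],87.5,35)
im=shot('top')['pixels'][160:290,260:425,::-1]
cv2.imwrite('pics/t7c.png',cv2.resize(im[:90,:110],(660,540),interpolation=cv2.INTER_CUBIC))"
```

```text
t 22.075 pos [ 5.865e-01  9.550e-02 -3.000e-04] nest [-22.7   4. ] F [-0.9 -3.8  0.4] xyaw 87.5 zax [ 0.027  0.573 -0.819] w 0.023852730572400966
J [ 0.63  0.64 -0.63  1.76 -0.32  0.89  0.26]
shift units [-0.03  0.02  0.  ]
turn units [ 0.02 -0.   -0.  ]
```

View pics/t7c.png

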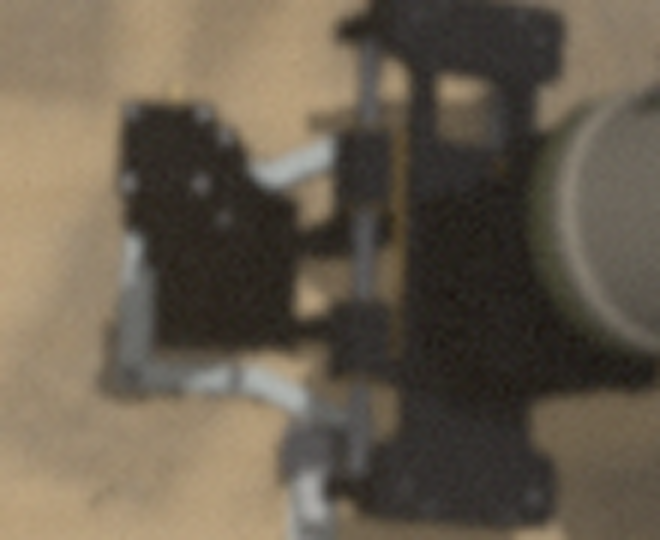

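The horn's foot is against the back wall: the force rose to 3.8 N and the horn is square in the nest. Next I retreat and go over to the post's outer side.

Emit:
{"op": "carry_out", "data": {"moves": [[-0.08,0,-0.056,0,0,0],[-0.2,0,-0.14,0,0,0],[-0.35,0,-0.25,0,0,0],[-0.35,0,-0.25,0,0,0],[-0.25,0,-0.17,0,0,0],[0.34,0,-0.49,0,0,0],[0.34,0,-0.49,0,0,0],[0.34,0,-0.49,0,0,0],[0.34,0,-0.49,0,0,0],[0.34,0,-0.49,0,0,0],[0,-0.55,0,0,0,0],[0,-0.55,0,0,0,0],[0,-0.55,0,0,0,0],[0,-0.55,0,0,0,0],[0,-0.55,0,0,0,0],[0,-0.55,0,0,0,0],[0,-0.55,0,0,0,0],[0,0,0,0,0,0]], "fingers": 0}}

```text
time: 24.38
ee_pos: [0.4291, 0.0426, 0.1198]
eef_rot: [0.689, 0.66, 0.218, -0.207]
ft_force: [1.4, 0.3, 1.2]
width: 0.0005
grip_force: 0.0
```

```bash
python3 -c "
from h import *
go([*nest(-.022,.160),.12],87.5,35)
im=shot('top'); c=im; im=im['pixels']
P=cloud(c)
# post: dark blob near expected, heights 40..60mm
n=((P[...,:2]-N0)@R.from_euler('z',NY).as_matrix()[:2,:2])*1e3
m=(P[...,2]>.035)&(P[...,2]<.06)&(abs(n[...,0]+38)<25)&(n[...,1]>60)&(n[...,1]<160)
print('post',m.sum(),n[m].mean(0).round(1) if m.any() else '')
m=(P[...,2]>.003)&(P[...,2]<.26)&(abs(n[...,0])<45)&(abs(n[...,1])<30)
for z0 in(5,30,60,100,140,200):
    k=m&(P[...,2]>z0/1e3)&(P[...,2]<(z0+30)/1e3)
    if k.any(): print(z0,k.sum(),n[k].min(0).round(),n[k].max(0).round())
"
```

```text
t 24.375 pos [0.4291 0.0426 0.1198] nest [-82.4 159. ] F [1.4 0.3 1.2] xyaw 87.5 zax [ 0.027  0.572 -0.82 ] w 0.0005351171580433337
J [ 0.95  0.17 -0.7   2.04 -0.54  1.16  0.47]
shift units [ 1.24 -0.03  0.86]
turn units [0.02 0.01 0.  ]
post 23 [-37.2 125.9]
5 213 [-28. -30.] [40. 30.]
30 101 [-23. -27.] [22. 23.]
60 101 [-21. -26.] [19. 20.]
100 48 [-17. -23.] [15. 16.]
140 117 [-18. -23.] [17. 18.]
200 115 [-15. -29.] [13. 16.]
```

Emit:
{"op": "carry_out", "data": {"moves": [[0.31,0,0.215,0,0,0],[0.31,0,0.215,0,0,0],[0.31,0,0.215,0,0,0],[0.31,0,0.215,0,0,0],[-0.28,0,0.4,0,0,0],[-0.28,0,0.4,0,0,0],[-0.28,0,0.4,0,0,0],[-0.28,0,0.4,0,0,0],[-0.27,0,0.39,0,0,0],[0,0,0,0,0,0]]}}

```text
time: 25.68
ee_pos: [0.4319, 0.1036, 0.0216]
eef_rot: [0.689, 0.659, 0.218, -0.209]
ft_force: [-0.5, -0.2, 1.6]
width: 0.0002
grip_force: 0.0
```

```bash
python3 -c "
from h import *
go([*nest(-.022,.102),.023],87.5,35)
s=read_state()['ee_pos']; M=R.from_quat(read_state()['eef_rot']).as_matrix()
c=shot('top');P=cloud(c);T=(P-s)@M*1e3
k=(abs(T[...,1])<25)&(abs(T[...,0])<20)&(T[...,2]>-60)&(T[...,2]<-10)&(P[...,2]>.02)
q=P[k];n=((q[:,:2]-N0)@R.from_euler('z',NY).as_matrix()[:2,:2])*1e3
for a in range(-60,-10,10):
    kk=(T[k][:,2]>=a)&(T[k][:,2]<a+10)
    if kk.any(): print(a,kk.sum(),n[kk].min(0).round(),n[kk].max(0).round(),q[kk][:,2].min().round(3))
cv2.imwrite('pics/t8c.png',cv2.resize(c['pixels'][160:290,260:370,::-1],(506,598),interpolation=cv2.INTER_CUBIC))
"
```

```text
t 25.675 pos [0.4319 0.1036 0.0216] nest [-21.4 158.9] F [-0.5 -0.2  1.6] xyaw 87.4 zax [ 0.025  0.575 -0.818] w 0.00015354440823649136
J [ 0.83  0.34 -0.74  2.14 -0.51  0.86  0.43]
shift units [ 0.01  1.42 -0.04]
turn units [ 0.   -0.01 -0.01]
-60 10 [-45. 154.] [-41. 169.] 0.069
-50 22 [-43. 148.] [-36. 169.] 0.062
-40 24 [-36. 150.] [-29. 167.] 0.049
-30 20 [-29. 150.] [-24. 167.] 0.044
-20 7 [-36. 134.] [-22. 165.] 0.024
```

Emit:
{"op": "carry_out", "data": {"moves": [[0,0.1,-0.03,0,0,0],[0,0.1,0,0,0,0],[0,0.1,0,0,0,0],[0,0.1,0,0,0,0],[0,0.075,0,0,0,0],[0,0.075,0,0,0,0],[0,0.075,0,0,0,0],[0,0.075,0,0,0,0],[0,0.075,0,0,0,0],[0,0.075,0,0,0,0],[0,0.075,0,0,0,0],[0,0.075,0,0,0,0],[0,0.075,0,0,0,0],[0,0.075,0,0,0,0],[0,0.075,0,0,0,0],[0,0.075,0,0,0,0]]}}

```text
time: 27.72
ee_pos: [0.4848, 0.0995, 0.0232]
eef_rot: [0.689, 0.659, 0.218, -0.207]
ft_force: [-0.9, -1.6, -0.1]
width: 0.0007
grip_force: 0.8
```

Emit:
{"op": "carry_out", "data": {"moves": [[0,0.03,0,0,0,0],[0,0.03,0,0,0,0],[0,0,0,0,0,0]]}}

```text
time: 28.1
ee_pos: [0.4871, 0.0995, 0.0233]
eef_rot: [0.689, 0.659, 0.218, -0.207]
ft_force: [-0.8, -0.1, -0.7]
width: 0.0004
grip_force: 0.3
```

```bash
cat >> h.py <<'E'
def post():
    c=shot('top');P=cloud(c);n=((P[...,:2]-N0)@R.from_euler('z',NY).as_matrix()[:2,:2])*1e3
    for nm,m in(('post',(P[...,2]>.035)&(P[...,2]<.06)&(abs(n[...,0]+38)<9)&(n[...,1]>70)&(n[...,1]<160)),
      ('horn',(P[...,2]>.03)&(P[...,2]<.26)&(n[...,0]>-35)&(n[...,0]<40)&(abs(n[...,1])<45))):
        print(nm,m.sum(),n[m].min(0).round(),n[m].max(0).round(),n[m].mean(0).round(1))
    return c
E
python3 -c "
from h import *
go([*nest(-.022,.100),.023],87.5,35)
c=post()"
```

```text
t 28.1 pos [0.4871 0.0995 0.0233] nest [-23.  103.4] F [-0.8 -0.1 -0.7] xyaw 87.5 zax [ 0.028  0.573 -0.819] w 0.00039027727871439495
J [ 0.76  0.44 -0.7   2.01 -0.44  0.88  0.36]
shift units [0.02 0.09 0.02]
turn units [ 0.02 -0.01 -0.  ]
post 41 [-40.  82.] [-29. 111.] [-33.8  96.8]
horn 841 [-23. -29.] [21. 23.] [-4.9  3.8]
```

Push on in small steps until the force shows the stop.

Emit:
{"op": "carry_out", "data": {"moves": [[0,0.03,0,0,0,0],[0,0.03,0,0,0,0],[0,0,0,0,0,0]]}}

```text
time: 28.52
ee_pos: [0.4896, 0.0994, 0.0233]
eef_rot: [0.689, 0.659, 0.218, -0.207]
ft_force: [-0.5, -0.5, 0.3]
width: 0.0003
grip_force: 0.4
```

Emit:
{"op": "carry_out", "data": {"moves": [[0,0.03,0,0,0,0],[0,0.02,0,0,0,0],[0,0,0,0,0,0]]}}

```text
time: 28.9
ee_pos: [0.4912, 0.0993, 0.0232]
eef_rot: [0.689, 0.659, 0.218, -0.208]
ft_force: [-2.6, -0.4, 1.7]
width: 0.0003
grip_force: 1.4
```

Emit:
{"op": "carry_out", "data": {"moves": [[0,0.03,0,0,0,0],[0,0.02,0,0,0,0],[0,0,0,0,0,0]]}}

```text
time: 29.28
ee_pos: [0.4914, 0.0995, 0.0229]
eef_rot: [0.689, 0.659, 0.217, -0.209]
ft_force: [-10.2, -3.2, 6.5]
width: 0.0004
grip_force: 5.2
```

Emit:
{"op": "carry_out", "data": {"moves": [[0,0.03,0,0,0,0],[0,0,0,0,0,0]]}}

```text
time: 29.52
ee_pos: [0.4915, 0.0997, 0.0227]
eef_rot: [0.689, 0.66, 0.216, -0.21]
ft_force: [-14.2, -4.5, 8.9]
width: 0.0002
grip_force: 7.2
```

```bash
python3 -c "
from h import *
go([*nest(-.022,.140),.023],87.5,35)
c=post()"
```

```text
t 29.525 pos [0.4915 0.0997 0.0227] nest [-22.7  99.2] F [-14.2  -4.5   8.9] xyaw 87.5 zax [ 0.021  0.574 -0.818] w 0.00024314820624169256
J [ 0.75  0.45 -0.69  1.99 -0.43  0.88  0.35]
shift units [ 0.02 -1.02  0.01]
turn units [-0.03 -0.01 -0.  ]
post 41 [-40.  80.] [-29. 107.] [-33.7  92.3]
horn 840 [-24. -29.] [22. 22.] [-4.9  3.8]
```

The keeper is hard at its stop. Now I retreat and check.

Emit:
{"op": "carry_out", "data": {"moves": [[0,-0.1,0,0,0,0],[0,-0.3,0,0,0,0],[0,-0.4,0,0,0,0],[0,-0.4,0,0,0,0],[0.28,0,-0.4,0,0,0],[0.28,0,-0.4,0,0,0],[0.28,0,-0.4,0,0,0],[0.28,0,-0.4,0,0,0],[0.28,0,-0.4,0,0,0],[-0.5,0,-0.35,0,0,0],[-0.5,0,-0.35,0,0,0],[-0.5,0,-0.35,0,0,0],[0,0,0,0,0,0]]}}

```text
time: 31.2
ee_pos: [0.4433, 0.0253, 0.1201]
eef_rot: [0.691, 0.658, 0.218, -0.207]
ft_force: [0.1, 0.4, -0.8]
width: 0.0003
grip_force: 0.0
```

```bash
python3 -c "
from h import *
c=post(); go([.43,0,.15])
s=shot('scene')
cv2.imwrite('pics/f.png',np.hstack([cv2.resize(c['pixels'][160:290,260:370,::-1],(406,480),interpolation=cv2.INTER_CUBIC),cv2.resize(s['pixels'][120:260,210:360,::-1],(390,480))]))"
```

```text
post 24 [-42.  80.] [-33.  90.] [-37.7  84.5]
horn 839 [-23. -29.] [22. 22.] [-4.9  3.8]
t 31.25 pos [0.4432 0.0268 0.1203] nest [-97.6 144.2] F [-0.2  0.6  0.4] xyaw 87.3 zax [ 0.028  0.574 -0.818] w 0.0010444804430843598
J [ 0.95  0.21 -0.69  2.   -0.51  1.17  0.46]
shift units [-0.13 -0.3  -1.  ]
```

View pics/f.png

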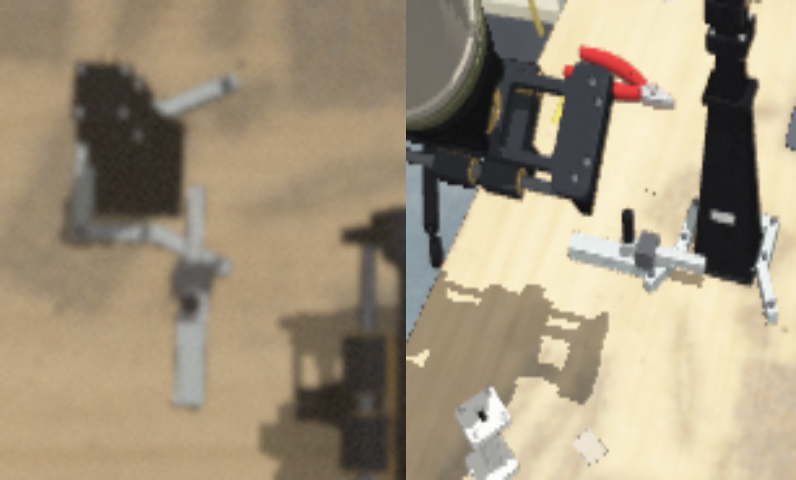

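The final views show the horn upright against the back wall. The bar is across its near face at (195,200), with the post at y ≈ 85 mm, which is fully shut. The arm is clear of everything.

```bash
python3 -c "
from bench import r
print(r.close_job())"
```

```text
the job is handed in; nothing more can be done
None
```

The horn is upright in the nest with its foot against the back wall, the keeper bar is fully shut behind it, and the job was handed in at about 31 s; the first 45 mm or so of the push was at roughly 43 mm height, above the 30 mm limit, because the fingertips sit about 31 mm short of the reported TCP, but the horn stayed upright and I finished the push below 25 mm.

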